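# Slide the top plate onto the drilling block

## Task

Next to the stack of three metal plates stands a low wooden drilling block. Slide the top plate sideways off the stack straight across onto the block and leave it lying there centred, with its long sides along the block's long sides. Slide it across flat rather than lifting or tipping it, and leave the two plates below where they lie.

Things in the scene. Friction and masses are not known exactly. Their poses are not given: they have to be found in the camera images.
- plate_top: Top one of three identical loose bare aluminium plates in a stack: 50 mm (its x) by 110 mm (its y, long) by 16 mm thick (z up), about 0.24 kg. Origin at the centre of its underside. The 50 mm width can be pinched from above across its x.
- plate_middle: The middle plate of the stack, same size and same origin and axes as the top one; the top plate lies on it, within a few mm of edge to edge. To be left where it lies.
- plate_bottom: The bottom plate of the stack, same size, origin and axes; it lies on a thin (9 mm) plywood board on the bench. To be left where it lies.
- block: Fixed wooden drilling block with a flat top showing a few old drill marks, on the same plywood board: 90 mm (its x) by 130 mm (its y, long) by 30 mm high. Origin at the centre of its underside, z up. It stands end to end with the stack, roughly in line along the long sides, on either side of it, with a gap of about 2 to 22 mm between the ends. Its top lies 2 mm lower than the underside of the top plate on the stack, so that the plate can slide across the gap.
Things that resemble listed ones, but are neither listed nor needed, are in the scene too. What is shaped like the plate_bottom but purple or yellow is not meant.

How it is judged:
By the outcome, as a careful person would: the job done as asked, in the order asked, and still so for the second after the job is handed in, with the robot touching nothing.
It also fails if it takes over 32 s, if anything falls off the work surface, if the arm or the gripper's body presses on something with over 40 N, if the wrist force passes 120 N, or if a joint passes its speed limit or range.

## Robot

A 7-joint arm with a two-finger parallel gripper is mounted at the origin on the work surface. World frame = base frame: x ahead of the robot, y to its left, z up, the work surface at z = 0. Lengths are in mm, angles in degrees, forces in N, time in s.
With the tool pointing down it reaches from about 425 to 875 mm from the base axis. Payload 4.7 kg.
Tool frame: the origin (TCP) lies midway between the tips of the shut fingers; the grasp point (between the pads) lies 19 mm behind it; z points along the fingers, y is the line along which they close (so a half turn about z gives the same grasp; the last joint's range is limited). The gripper opens to 87 mm and grips with 3 to 60 N. Pads are 19 mm wide; open, the fingers measure 117 mm over their backs; the gripper's body (75 mm by 190 mm) begins 51 mm behind the grasp point.
Start: joints at [-65.025, 18.392, -4.016, 83.108, 1.295, 78.541, -3.26], TCP at [266.141, 593.039, 222.587] pointing down, gripper open.
Joint ranges: [-163.93, 163.93], [-17.29, 119.83], [-79.2, 71.16], [3.27, 140.29], [-89.18, 269.18], [5.43, 117.66], [-154.24, 154.24]. Speed limits (degrees/s): [147.25, 147.25, 180, 180, 180, 180, 180].

## Interface

Orientations are given as a 3x3 rotation matrix whose columns are the frame's x, y, z axes.
In Python, from bench import telemetry, snapshot, job_done gives the robot as it stands.
- The arm moves only by the tool arm_command, never from a script. Its arguments are lists of equal length, an entry for each row: "slide": the shift along the tool's x, y, z scaled (see below), a list of three; "turn": the turn, a rotation vector about the tool's x, y, z scaled (see below), a list of three; "fingers": the closure in counts, from 0 (fully open) to 255 (shut). In form: {"slide": [[tx, ty, tz], ...], "turn": [[wx, wy, wz], ...], "fingers": [fingers, ...]}. A call has 1 to 5 rows; each row is the pose to reach, as a shift and turn from the pose commanded when the call began, along the tool's axes at that moment; what a row does not reach only later rows make up. The controller multiplies each number of a shift by 200 mm and each number of a turn by pi/4 rad. A row lasts 1/10 s, in which the tool goes at most 50 mm and 8.59 degrees, less where a joint would pass 70% of its speed; a pose out of reach is approached as far as the arm can. A call with a number of a shift or a turn outside -1 to 1 is refused whole. A call with a gripper value outside its range is refused whole. The fingers move at their own pace and stop on an object; "grip_force" is the grip in N (left out, the last holds). Time passes only in rows, so rows that repeat a pose let the fingers close. It gives the time, the measured TCP pose, the force, the opening and the grip force at its end, in the units of the state.
- telemetry.state(): the state, without advancing time (a new reading comes with each control period).
- snapshot(name): name is "side" or "top" or "wrist"; returns a dict with "image" (400x640x3 uint8, red, green, blue), "fx", "fy", "cx", "cy" (pixels), "k1" (the pictures are not rectified: a ray, as slopes to the right and down, at radius r is drawn at 1 + k1 r^2 times it, then the intrinsics apply), "extrinsics" (4x4, takes a point from camera to world coordinates). Camera axes: x right, y down, z forward; pixel columns grow to the right and rows downward; lengths in mm; the calibration is good to about 2 mm. A picture is of the moment at which its call begins. There is no depth.
- job_done(): hands the job in; it is judged then, once.
The state is a dict: "time_s": time; "joint_positions": joint angles; "joint_vel": joint speeds; "tau": joint torques, N m; "eef_pos": TCP position; "orientation": TCP orientation; "wrist_force": force on the tool from outside, world axes, zero at the start; "torque": the same for the moment, N m; "finger_gap": finger opening in mm; "grip_force": force on a finger pad.
Only numpy, scipy, OpenCV 4.12 (cv2) and the standard library are available. Lean on these libraries where they do the work, as an engineer would, in place of code of your own. Each camera call takes 0.05 s, during which the arm holds its last target. There are 200 camera calls.

## Working session

There is one attempt and no reset: what is moved stays moved. The work goes in short steps, Python scripts to look and compute and a tool call to move; the robot and the scene stay as the last step left them, time stands still between calls to the robot, and variables do not carry over. Pictures are saved under pics/ and viewed, at most 10 in all, crops included, and the job is handed in when it is done.

Besides the shell and the picture viewer there is one more tool, called after ">>>" in YAML: its name, and indented under it one key for each argument. arm_command: Moves the arm, as the interface text tells. Its arguments: {"type":"object","properties":{"slide":{"type":"array","items":{"type":"array","items":{"type":"number"}}},"turn":{"type":"array","items":{"type":"array","items":{"type":"number"}}},"fingers":{"type":"array","items":{"type":"number"}},"grip_force":{"type":"number"}},"required":["slide","turn","fingers"]}

```bash
mkdir -p pics; ls; cat > h.py <<'E'
import numpy as np,cv2
from bench import telemetry,snapshot,job_done
def K(s): return np.array([[s['fx'],0,s['cx']],[0,s['fy'],s['cy']],[0,0,1.]])
def plane(s,uv,z):
    uv=np.atleast_2d(np.array(uv,float))
    n=cv2.undistortPoints(uv[:,None],K(s),np.array([s['k1'],0,0,0.]))[:,0]
    E=np.array(s['extrinsics']);d=np.c_[n,np.ones(len(n))]@E[:3,:3].T;c=E[:3,3]
    return c+d*((z-c[2])/d[:,2])[:,None]
def save(s,f): cv2.imwrite('pics/'+f,np.array(s['image'])[:,:,::-1])
E
python3 - <<'E'
from h import *
for n in ('top','side'):
    s=snapshot(n);save(s,n+'1.png');print(n,s['fx'],s['k1'],np.round(s['extrinsics'],2).tolist())
t=telemetry.state();print(t)
E
```

```text
pics
top 509.156510381781 0.008277071134557785 [[-0.09, -0.97, 0.22, 277.91], [-1.0, 0.09, -0.02, 21.91], [-0.0, -0.22, -0.98, 911.93], [0.0, 0.0, 0.0, 1.0]]
side 424.4011608032984 -0.0764201041786439 [[-0.77, -0.38, 0.52, -4.13], [-0.64, 0.43, -0.64, 570.46], [0.02, -0.82, -0.57, 585.75], [0.0, 0.0, 0.0, 1.0]]
{'time_s': 0.1, 'joint_positions': array([-65.0234828 ,  18.43472357,  -4.01655406,  83.16638286,
         1.29473595,  78.54175435,  -3.26086641]), 'joint_vel': array([ 0.10709681, -0.19776537, -0.05189949, -0.03640782,  0.07224065,
       -0.04211826,  0.08322894]), 'tau': array([-7.83197502e-04, -4.92570877e+01, -4.06150203e-01, -3.13398206e+01,
       -6.40910701e-02,  3.94897966e-02,  9.58423152e-05]), 'eef_pos': array([265.95878716, 592.56266018, 221.58543654]), 'orientation': array([[-9.12356767e-01,  4.09395585e-01, -6.20379847e-04],
       [ 4.09396046e-01,  9.12355386e-01, -1.58946166e-03],
       [-8.47116920e-05, -1.70413716e-03, -9.99998544e-01]]), 'wrist_force': array([-0.27280766,  0.38376415, -0.02619754]), 'torque': array([-0.0471067 , -0.03099758,  0.05683668]), 'grip_force': 0.0, 'finger_gap': 87.26776150045482}
```

View pics/top1.png

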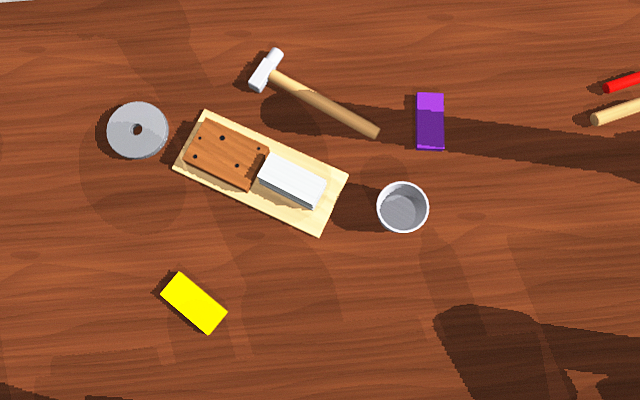

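View pics/side1.png

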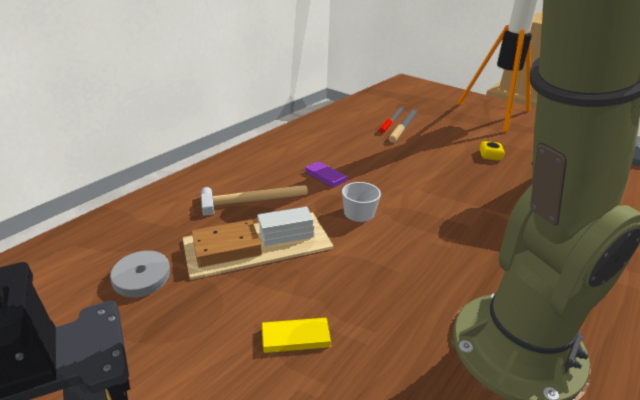

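The top view shows the block at about pixels (182–270, 121–191) and the stack right of it at (258–327, 152–209). The cup is close by, near (403,207).

```bash
cat >> h.py <<'E'
def rect(P):
    r=cv2.minAreaRect(np.array(P,np.float32)[:,:2]);b=cv2.boxPoints(r)
    e=max((b[1]-b[0],b[2]-b[1]),key=np.linalg.norm)
    return np.round(r[0],1),np.round(sorted(r[1]),1),round(float(np.degrees(np.arctan2(e[1],e[0]))),1)
def plan(xy,z,yaw):
    "yaw: world dir of tool x (deg). prints slide & turn from current pose"
    from scipy.spatial.transform import Rotation as R
    t=telemetry.state();O=np.array(t['orientation']);a=np.radians(yaw)
    T=np.array([[np.cos(a),np.sin(a),0],[np.sin(a),-np.cos(a),0],[0,0,-1]])
    print('slide',np.round(O.T@(np.array([*xy,z])-t['eef_pos'])/200,4),'turn',np.round(R.from_matrix(O.T@T).as_rotvec()/(np.pi/4),4))
E
python3 - <<'E'
from h import *
s=snapshot('top')
B=plane(s,[(201,121),(270,150),(250,191),(182,158)],39)
P=plane(s,[(272,152),(327,183),(315,209),(258,178)],57)
print(rect(B),rect(P)); print(plane(s,[(403,200)],60))
t=telemetry.state();O=np.array(t['orientation']);print('toolx yaw',np.degrees(np.arctan2(O[1,0],O[0,0])))
w=snapshot('wrist');E=np.array(w['extrinsics']);print(w['fx'],(O.T@(E[:3,3]-t['eef_pos'])).round(1),(O.T@E[:3,:3]).round(2).tolist())
c=(rect(B)[0]+rect(P)[0])/2
for y in (rect(P)[2],rect(P)[2]+180):plan(rect(P)[0],200,y)
E
```

```text
Traceback (most recent call last):
  File "h.py", line 11, in rect
    r=cv2.minAreaRect(np.array(P,np.float32)[:,:2]);b=cv2.boxPoints(r)
cv2.error: OpenCV(4.12.0) /io/opencv/modules/imgproc/src/convhull.cpp:143: error: (-215:Assertion failed) total >= 0 && (depth == CV_32F || depth == CV_32S) in function 'convexHull'
```

```bash
sed -i 's/np.array(P,np.float32)\[:,:2\]/np.ascontiguousarray(np.array(P)[:,:2],np.float32)/' h.py
python3 - <<'E'
from h import *
s=snapshot('top')
B=plane(s,[(201,121),(270,150),(250,191),(182,158)],39)
P=plane(s,[(272,152),(327,183),(315,209),(258,178)],57)
print(rect(B),rect(P)); print(plane(s,[(403,200)],60))
t=telemetry.state();O=np.array(t['orientation']);print('toolx yaw',np.degrees(np.arctan2(O[1,0],O[0,0])))
w=snapshot('wrist');E=np.array(w['extrinsics']);print(w['fx'],(O.T@(E[:3,3]-t['eef_pos'])).round(1),(O.T@E[:3,:3]).round(2).tolist())
c=(rect(B)[0]+rect(P)[0])/2
for y in (rect(P)[2],rect(P)[2]+180):plan(rect(P)[0],200,y)
E
```

```text
(array([554.6, 156. ]), array([ 82.5, 137.6]), 60.8) (array([493.4,  38.5]), array([ 52.4, 115.1]), 56.0)
[[ 441.24242384 -145.6077471    60.        ]]
toolx yaw 155.83625950925762
307.32457548276875 [  75.1   -0.4 -162.3] [[0.0, -0.96, -0.27], [1.0, 0.0, -0.0], [0.0, -0.27, 0.96]]
slide [-2.1719 -2.063   0.1121] turn [-8.0000e-04  1.0000e-03  2.2185e+00]
slide [-2.1719 -2.063   0.1121] turn [-9.0000e-04 -7.0000e-04 -1.7815e+00]
```

>>> arm_command:
  slide:
    - [-0.17, -0.14, 0.02]
    - [-0.35, -0.28, 0.04]
    - [-0.53, -0.42, 0.06]
    - [-0.71, -0.56, 0.08]
    - [-0.89, -0.7, 0.1]
  turn:
    - [0, 0, 0.18]
    - [0, 0, 0.36]
    - [0, 0, 0.54]
    - [0, 0, 0.72]
    - [0, 0, 0.9]
  fingers: [0, 0, 0, 0, 0]

```text
time_s: 0.75
eef_pos: [371.8, 390.7, 202.5]
orientation: [[-0.423, 0.906, 0.0], [0.906, 0.423, 0.0], [0.0, 0.0, -1.0]]
wrist_force: [0.9, -0.2, 0.5]
finger_gap: 87.2
grip_force: 0.0
```

```bash
python3 -c "
from h import *
plan((520,95),195,58);print(telemetry.state()['joint_positions'].round(1))"
```

```text
slide [-1.653   0.0465  0.037 ] turn [ 2.0000e-04 -5.0000e-04  1.2668e+00]
[-55.3   5.5   6.4 100.9  -0.6  73.7 -23.7]
```

>>> arm_command:
  slide:
    - [-0.2, 0, 0]
    - [-0.4, 0.01, 0.01]
    - [-0.6, 0.02, 0.01]
    - [-0.8, 0.02, 0.02]
    - [-1, 0.03, 0.02]
  turn:
    - [0, 0, 0.17]
    - [0, 0, 0.34]
    - [0, 0, 0.5]
    - [0, 0, 0.67]
    - [0, 0, 0.84]
  fingers: [0, 0, 0, 0, 0]

```text
time_s: 1.25
eef_pos: [462.5, 212.6, 198.5]
orientation: [[0.221, 0.975, -0.0], [0.975, -0.221, 0.0], [0.0, -0.0, -1.0]]
wrist_force: [1.3, 0.2, -0.5]
finger_gap: 87.1
grip_force: 0.0
```

```bash
python3 -c "
from h import *
plan((520,95),195,58)"
```

```text
slide [-0.51    0.4106  0.0173] turn [-2.000e-04 -3.000e-04  4.273e-01]
```

>>> arm_command:
  slide:
    - [-0.15, 0.12, 0]
    - [-0.3, 0.24, 0.01]
    - [-0.45, 0.36, 0.02]
    - [-0.51, 0.41, 0.02]
    - [-0.51, 0.41, 0.02]
  turn:
    - [0, 0, 0.14]
    - [0, 0, 0.28]
    - [0, 0, 0.42]
    - [0, 0, 0.43]
    - [0, 0, 0.43]
  fingers: [0, 0, 0, 0, 0]

```text
time_s: 1.75
eef_pos: [521.0, 94.4, 194.6]
orientation: [[0.53, 0.848, 0.0], [0.848, -0.53, -0.001], [-0.0, 0.001, -1.0]]
wrist_force: [0.1, 0.3, -0.5]
finger_gap: 87.0
grip_force: 0.0
```

```bash
python3 -c "
from h import *
s=snapshot('wrist');save(s,'w1.png');print(telemetry.state()['eef_pos'],telemetry.state()['joint_positions'])"
```

```text
[520.19040407  96.99845372 194.5052908 ] [-36.92314316   4.42975149  24.83468669 103.34272723  -1.98757599
  72.66076284 -43.38842287]
```

View pics/w1.png

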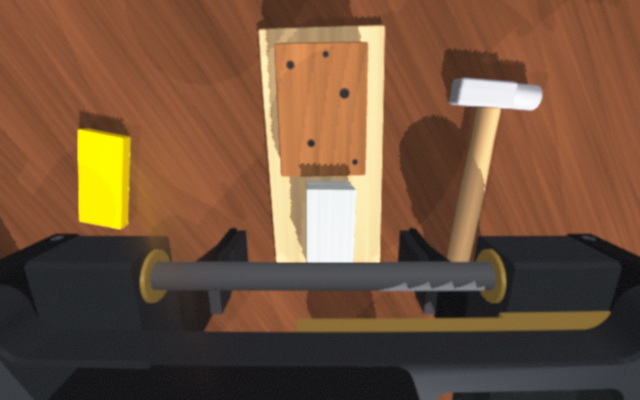

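The wrist view shows the block at corners (275,42),(368,41),(365,175),(281,176). The top plate's block-side edge is near row 188, columns 307–355, and its lower end is hidden by the gripper.

```bash
cat > m.py <<'E'
from h import *
def fit(P): 
    vx,vy,x,y=cv2.fitLine(np.array(P,np.float32),cv2.DIST_HUBER,0,.01,.01).ravel();return round(float(np.degrees(np.arctan(vy/vx)))%180,2)
s=snapshot('wrist');im=np.array(s['image']);h=cv2.cvtColor(im,cv2.COLOR_RGB2HSV).astype(int)
t=telemetry.state();O=np.array(t['orientation'])
print('eef',t['eef_pos'].round(1),'toolx',np.degrees(np.arctan2(O[1,0],O[0,0])).round(2))
print('V col330 rows176-195',h[170:200,330,2].tolist(),h[170:200,330,1].tolist())
print('row 230',[(x,h[230,x,1],h[230,x,2]) for x in list(range(302,312))+list(range(350,362))])
print('row 100',[(x,h[100,x,1],h[100,x,2]) for x in list(range(272,284))+list(range(361,372))])
print('col 300',[(x,h[x,300,1],h[x,300,2]) for x in list(range(37,47))+list(range(170,182))])
E
python3 m.py
```

```text
eef [519.7  98.5 194.5] toolx 58.32
V col330 rows176-195 [116, 118, 117, 114, 115, 115, 112, 122, 142, 154, 157, 154, 149, 146, 149, 158, 151, 144, 145, 145, 157, 197, 235, 245, 246, 245, 246, 246, 246, 246] [149, 149, 148, 154, 153, 153, 143, 121, 108, 103, 97, 81, 44, 10, 3, 8, 7, 5, 7, 7, 6, 5, 2, 2, 3, 2, 2, 3, 3, 2]
row 230 [(302, np.int64(100), np.int64(160)), (303, np.int64(100), np.int64(169)), (304, np.int64(101), np.int64(176)), (305, np.int64(99), np.int64(180)), (306, np.int64(100), np.int64(179)), (307, np.int64(83), np.int64(176)), (308, np.int64(31), np.int64(189)), (309, np.int64(3), np.int64(227)), (310, np.int64(3), np.int64(243)), (311, np.int64(3), np.int64(246)), (350, np.int64(3), np.int64(246)), (351, np.int64(3), np.int64(245)), (352, np.int64(3), np.int64(246)), (353, np.int64(2), np.int64(247)), (354, np.int64(2), np.int64(247)), (355, np.int64(5), np.int64(246)), (356, np.int64(29), np.int64(247)), (357, np.int64(63), np.int64(250)), (358, np.int64(74), np.int64(251)), (359, np.int64(78), np.int64(251)), (360, np.int64(76), np.int64(251)), (361, np.int64(76
[... 985 characters left out ...]
178)), (40, np.int64(102), np.int64(178)), (41, np.int64(102), np.int64(177)), (42, np.int64(101), np.int64(175)), (43, np.int64(103), np.int64(174)), (44, np.int64(118), np.int64(171)), (45, np.int64(145), np.int64(186)), (46, np.int64(157), np.int64(211)), (170, np.int64(157), np.int64(197)), (171, np.int64(155), np.int64(199)), (172, np.int64(157), np.int64(200)), (173, np.int64(159), np.int64(196)), (174, np.int64(157), np.int64(197)), (175, np.int64(158), np.int64(199)), (176, np.int64(155), np.int64(194)), (177, np.int64(144), np.int64(183)), (178, np.int64(122), np.int64(170)), (179, np.int64(105), np.int64(165)), (180, np.int64(99), np.int64(165)), (181, np.int64(98), np.int64(166))]
```

```bash
cat > m.py <<'E'
from h import *
def run():
    s=snapshot('wrist');im=np.array(s['image']);h=cv2.cvtColor(im,cv2.COLOR_RGB2HSV).astype(int)
    t=telemetry.state();O=np.array(t['orientation']);ax=O[:2,0];ay=O[:2,1]
    print('eef',t['eef_pos'].round(1),'toolx',np.degrees(np.arctan2(O[1,0],O[0,0])).round(2))
    def edges(m,rows,cols,z):
        "left/right edges over rows, top/bottom over cols -> world lines"
        W={}
        g=[(r,np.flatnonzero(m[r])) for r in rows]; c=[(k,np.flatnonzero(m[:,k])) for k in cols]
        W['L']=[(v[0]-.5,r) for r,v in g];W['R']=[(v[-1]+.5,r) for r,v in g]
        W['T']=[(k,v[0]-.5) for k,v in c];W['B']=[(k,v[-1]+.5) for k,v in c]
        out={}
        for n,p in W.items():
            P=plane(s,p,z)[:,:2]; f=cv2.fitLine(P.astype(np.float32),cv2.DIST_HUBER,0,.01,.01).ravel()
            q=np.median(P,0); out[n]=(q@ax,q@ay,float(np.degrees(np.arctan2(f[1],f[0]))%180))
        return out
    m=np.zeros(h.shape[:2],bool);m[30:195,262:380]=(h[30:195,262:380,1]>128);B=edges(m,range(60,160,4),range(290,360,4),39)
    m=np.zeros(h.shape[:2],bool);m[178:255,295:370]=(h[178:255,295:370,1]<30)&(h[178:255,295:370,2]>200);P=edges(m,range(200,248,4),range(314,350,4),57)
    for n,E in(('block',B),('plate',P)):print(n,{k:np.round(v,1).tolist() for k,v in E.items()})
    e=t['eef_pos'][:2];print('eef in tool axes',(e@ax).round(1),(e@ay).round(1))
if __name__=='__main__':run()
E
python3 m.py
```

```text
eef [519.6  99.2 194.5] toolx 58.39
block {'L': [432.6, 329.8, 55.4], 'R': [432.5, 437.3, 58.9], 'T': [489.7, 392.0, 148.4], 'B': [361.9, 392.1, 149.5]}
plate {'L': [318.7, 377.0, 57.7], 'R': [318.6, 426.8, 57.4], 'T': [350.3, 398.0, 146.6], 'B': [281.6, 398.5, 148.4]}
eef in tool axes 356.8 390.5
```

```bash
sed -i "s/(h\[30:195,262:380,1\]>128);B/(h[30:195,262:380,1]>128);l=cv2.connectedComponents(m.astype(np.uint8))[1];m=l==l[110,330];B/" m.py; python3 m.py
```

```text
eef [519.5  99.4 194.5] toolx 58.42
block {'L': [432.8, 349.3, 58.9], 'R': [432.9, 437.8, 59.1], 'T': [489.6, 391.5, 149.4], 'B': [361.1, 391.7, 149.4]}
plate {'L': [319.0, 377.7, 57.8], 'R': [319.0, 427.0, 57.6], 'T': [350.6, 397.7, 148.4], 'B': [281.9, 398.2, 148.4]}
eef in tool axes 356.7 390.5
```

```bash
python3 -c "
from h import *
plan((497.4,41.2),120,57.7)"
```

```text
slide [-0.3059  0.0585  0.3722] turn [-0.0012 -0.0006  0.016 ]
```

>>> arm_command:
  slide:
    - [-0.16, 0.03, 0.18]
    - [-0.305, 0.058, 0.37]
    - [-0.305, 0.058, 0.37]
    - [-0.305, 0.058, 0.37]
    - [-0.305, 0.058, 0.37]
  turn:
    - [0, 0, 0.016]
    - [0, 0, 0.016]
    - [0, 0, 0.016]
    - [0, 0, 0.016]
    - [0, 0, 0.016]
  fingers: [0, 0, 0, 0, 0]

```text
time_s: 2.45
eef_pos: [498.9, 41.1, 121.7]
orientation: [[0.535, 0.845, 0.002], [0.845, -0.535, 0.001], [0.002, 0.001, -1.0]]
wrist_force: [0.0, 1.0, 0.8]
finger_gap: 86.9
grip_force: 0.0
```

```bash
python3 -c "
from h import *
s=snapshot('wrist');save(s,'w2.png');plan((497.4,41.2),120,57.7);print(telemetry.state()['eef_pos'])"
```

```text
slide [-0.0039 -0.0081  0.0094] turn [ 0.002  -0.0029 -0.0015]
[499.19176672  40.99152971 121.87734645]
```

View pics/w2.png

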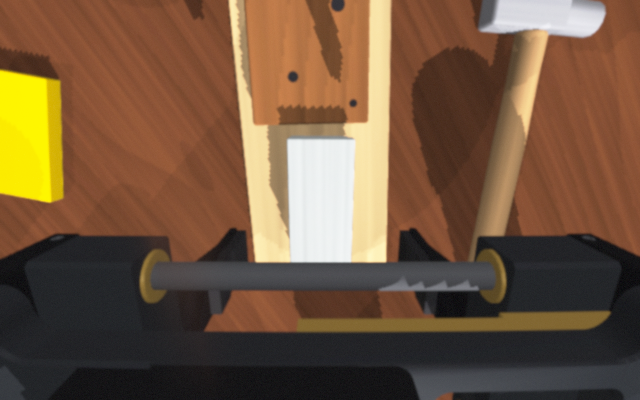

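The plate (columns 288–355, block-side end at row 138) is centred between the open fingers at columns 240 and 402. I'm going down.

>>> arm_command:
  slide:
    - [-0.004, -0.008, 0.12]
    - [-0.004, -0.008, 0.24]
    - [-0.004, -0.008, 0.33]
    - [-0.004, -0.008, 0.33]
    - [-0.004, -0.008, 0.33]
  turn:
    - [0, 0, 0]
    - [0, 0, 0]
    - [0, 0, 0]
    - [0, 0, 0]
    - [0, 0, 0]
  fingers: [0, 0, 0, 0, 0]

```text
time_s: 3.0
eef_pos: [497.1, 40.0, 55.5]
orientation: [[0.537, 0.844, 0.001], [0.844, -0.537, 0.0], [0.001, 0.001, -1.0]]
wrist_force: [-0.0, 0.1, 1.1]
finger_gap: 87.2
grip_force: 0.0
```

>>> arm_command:
  slide:
    - [0, 0, 0]
    - [0, 0, 0]
  turn:
    - [0, 0, 0]
    - [0, 0, 0]
  fingers: [60, 60]
  grip_force: 8

```text
time_s: 3.2
eef_pos: [497.3, 39.6, 55.9]
orientation: [[0.537, 0.843, 0.002], [0.843, -0.538, 0.001], [0.002, 0.002, -1.0]]
wrist_force: [-0.0, 0.3, -0.2]
finger_gap: 78.1
grip_force: 0.0
```

```bash
python3 -c "
from h import *
plan((497.4,41.2),46.5,57.7);print(telemetry.state())"
```

```text
slide [ 0.0068 -0.0041  0.047 ] turn [ 0.002  -0.0026 -0.0047]
{'time_s': 3.2, 'joint_positions': array([-32.82478962,   9.15304485,  27.20046613, 116.02840894,
        -5.0852446 ,  55.77752974, -35.58083225]), 'joint_vel': array([ 0.21773307,  0.13086484,  0.05352485,  0.4689666 , -0.01641143,
        0.01976232, -0.0464481 ]), 'tau': array([-5.99245797e-02, -3.14150298e+01,  2.16718331e+00, -2.63547474e+01,
       -6.33772044e-02, -1.95912266e-02, -2.13247120e-03]), 'eef_pos': array([497.34196759,  39.60896911,  55.90601665]), 'orientation': array([[ 5.37499305e-01,  8.43260684e-01,  2.43229032e-03],
       [ 8.43261792e-01, -5.37502421e-01,  8.35513574e-04],
       [ 2.01191768e-03,  1.60196953e-03, -9.99996693e-01]]), 'wrist_force': array([-0.00585849,  0.28787064, -0.20397275]), 'torque': array([-0.10290145,  0.10212261,  0.02862782]), 'grip_force': 0.0, 'finger_gap': 78.08539614708619}
```

>>> arm_command:
  slide:
    - [0.007, -0.004, 0.025]
    - [0.007, -0.004, 0.047]
    - [0.007, -0.004, 0.047]
    - [0.007, -0.004, 0.047]
  turn:
    - [0.002, -0.003, -0.004]
    - [0.002, -0.003, -0.004]
    - [0.002, -0.003, -0.004]
    - [0.002, -0.003, -0.004]
  fingers: [70, 75, 80, 85]
  grip_force: 10

```text
time_s: 3.6
eef_pos: [496.0, 40.7, 44.9]
orientation: [[0.535, 0.845, -0.003], [0.845, -0.535, -0.001], [-0.003, -0.002, -1.0]]
wrist_force: [-0.0, 0.4, -0.3]
finger_gap: 59.3
grip_force: 0.0
```

>>> arm_command:
  slide:
    - [0, 0, 0]
    - [0, 0, 0]
    - [0, 0, 0]
    - [0, 0, 0]
    - [0, 0, 0]
  turn:
    - [0, 0, 0]
    - [0, 0, 0]
    - [0, 0, 0]
    - [0, 0, 0]
    - [0, 0, 0]
  fingers: [90, 95, 100, 110, 120]

```text
time_s: 4.1
eef_pos: [496.5, 40.8, 45.3]
orientation: [[0.535, 0.845, -0.002], [0.845, -0.535, -0.001], [-0.002, -0.001, -1.0]]
wrist_force: [1.0, -0.2, 0.1]
finger_gap: 49.9
grip_force: 10.0
```

```bash
python3 -c "
from h import *
plan((557.8,155.5),45.3,59.2);print(telemetry.state()['eef_pos'],telemetry.state()['wrist_force'])"
```

```text
slide [ 0.6488 -0.048  -0.0015] turn [-0.0016  0.0026 -0.0346]
[496.45444315  40.75329412  45.25091759] [ 0.96186264 -0.22396121  0.05824358]
```

>>> arm_command:
  slide:
    - [0.015, 0, 0]
    - [0.045, -0.003, 0]
    - [0.075, -0.005, 0]
    - [0.105, -0.008, 0]
    - [0.135, -0.01, 0]
  turn:
    - [0, 0, 0]
    - [0, 0, 0]
    - [0, 0, 0]
    - [0, 0, 0]
    - [0, 0, 0]
  fingers: [120, 120, 120, 120, 120]

```text
time_s: 4.6
eef_pos: [509.2, 64.8, 45.2]
orientation: [[0.535, 0.845, -0.003], [0.845, -0.535, -0.002], [-0.003, -0.002, -1.0]]
wrist_force: [-2.2, -5.3, 5.4]
finger_gap: 50.3
grip_force: 10.0
```

```bash
python3 -c "
from h import *
s=snapshot('side');cv2.imwrite('pics/s2.png',cv2.resize(np.array(s['image'])[180:290,150:350,::-1],None,fx=4,fy=4));plan((557.8,155.5),45.3,59.2);print(telemetry.state()['eef_pos'],telemetry.state()['wrist_force'])"
```

```text
slide [ 0.5052 -0.036  -0.001 ] turn [-0.0014  0.0018 -0.0332]
[509.90933284  66.22794502  45.23302394] [-0.8331681  -1.64377955  3.16396385]
```

View pics/s2.png

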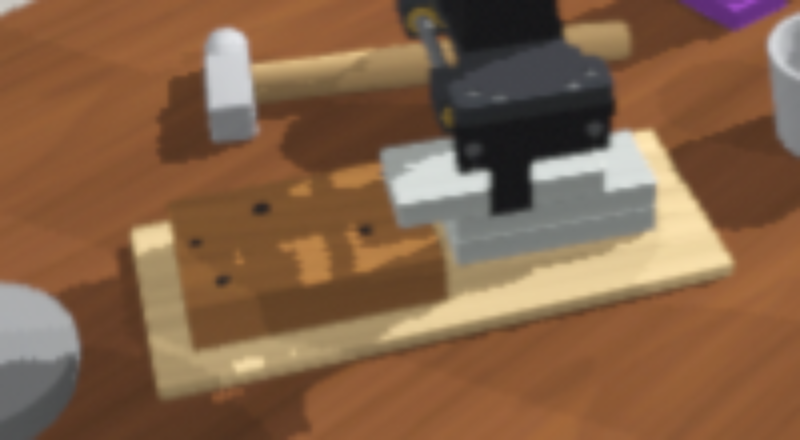

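The crop shows the top plate's end (about 385–400, 150–225) over the block. The middle and bottom plates are still flush at about (455,230–265).

>>> arm_command:
  slide:
    - [0.025, -0.002, -0.001]
    - [0.055, -0.004, -0.002]
    - [0.085, -0.006, -0.002]
    - [0.115, -0.008, -0.002]
    - [0.145, -0.01, -0.002]
  turn:
    - [0, 0, -0.002]
    - [0, 0, -0.004]
    - [0, 0, -0.006]
    - [0, 0, -0.008]
    - [0, 0, -0.01]
  fingers: [120, 120, 120, 120, 120]

```text
time_s: 5.15
eef_pos: [523.0, 91.1, 45.2]
orientation: [[0.528, 0.849, -0.003], [0.849, -0.528, -0.001], [-0.002, -0.002, -1.0]]
wrist_force: [-0.7, -1.9, 0.9]
finger_gap: 49.7
grip_force: 10.0
```

```bash
python3 -c "
from h import *
plan((557.8,155.5),45.3,59.2);print(telemetry.state()['eef_pos'],telemetry.state()['wrist_force'],telemetry.state()['torque'])"
```

```text
slide [ 0.3655 -0.0224 -0.001 ] turn [-0.0024  0.0028 -0.024 ]
[523.00263226  91.05554634  45.24445238] [-0.7465512  -1.91486767  0.85286227] [-0.45727191  0.27494276  0.05645249]
```

>>> arm_command:
  slide:
    - [0.025, -0.002, 0]
    - [0.055, -0.004, 0]
    - [0.085, -0.006, 0]
    - [0.115, -0.008, 0]
    - [0.145, -0.01, 0]
  turn:
    - [0, 0, -0.002]
    - [0, 0, -0.004]
    - [0, 0, -0.006]
    - [0, 0, -0.008]
    - [0, 0, -0.01]
  fingers: [120, 120, 120, 120, 120]

```text
time_s: 5.65
eef_pos: [536.7, 116.7, 45.2]
orientation: [[0.521, 0.853, -0.003], [0.853, -0.521, -0.001], [-0.002, -0.002, -1.0]]
wrist_force: [0.2, -0.7, -2.0]
finger_gap: 50.3
grip_force: 10.0
```

>>> arm_command:
  slide:
    - [0.03, -0.002, 0]
    - [0.06, -0.004, 0]
    - [0.09, -0.006, 0]
    - [0.12, -0.008, 0]
    - [0.15, -0.01, 0]
  turn:
    - [0, 0, -0.002]
    - [0, 0, -0.004]
    - [0, 0, -0.006]
    - [0, 0, -0.008]
    - [0, 0, -0.01]
  fingers: [120, 120, 120, 120, 120]

```text
time_s: 6.15
eef_pos: [550.7, 143.1, 45.3]
orientation: [[0.515, 0.857, -0.003], [0.857, -0.515, -0.001], [-0.002, -0.002, -1.0]]
wrist_force: [-0.3, 0.4, -2.5]
finger_gap: 49.9
grip_force: 10.0
```

```bash
python3 -c "
from h import *
plan((557.8,155.5),45.3,59.2);print(telemetry.state()['eef_pos'],telemetry.state()['wrist_force'],telemetry.state()['torque'])"
```

```text
slide [ 0.0716 -0.0014 -0.0002] turn [-0.0021  0.0027 -0.0044]
[550.67331607 143.07506251  45.2812941 ] [-0.32583936  0.4181019  -2.47261963] [-0.07880011  0.08788385  0.02483883]
```

>>> arm_command:
  slide:
    - [0.03, 0, 0]
    - [0.055, -0.001, 0]
    - [0.071, -0.001, 0]
    - [0.071, -0.001, 0]
    - [0.071, -0.001, 0.004]
  turn:
    - [0, 0, -0.004]
    - [0, 0, -0.004]
    - [0, 0, -0.004]
    - [0, 0, -0.004]
    - [0, 0, -0.004]
  fingers: [120, 120, 120, 120, 120]

```text
time_s: 6.65
eef_pos: [557.6, 154.6, 44.5]
orientation: [[0.513, 0.859, -0.003], [0.859, -0.513, -0.001], [-0.002, -0.002, -1.0]]
wrist_force: [-0.2, -0.0, -2.4]
finger_gap: 50.0
grip_force: 10.0
```

>>> arm_command:
  slide:
    - [0, 0, 0.002]
    - [0, 0, 0.004]
    - [0, 0, 0.005]
    - [0, 0, 0.005]
  turn:
    - [0, 0, 0]
    - [0, 0, 0]
    - [0, 0, 0]
    - [0, 0, 0]
  fingers: [120, 120, 120, 120]

```text
time_s: 7.05
eef_pos: [557.5, 154.7, 43.5]
orientation: [[0.513, 0.859, -0.003], [0.859, -0.513, -0.001], [-0.002, -0.002, -1.0]]
wrist_force: [0.5, -0.6, -2.1]
finger_gap: 49.8
grip_force: 10.0
```

```bash
cp m.py m2.py; python3 -c "
from h import *
s=snapshot('wrist');save(s,'w3.png');plan((557.8,155.5),43.3,59.2);print(telemetry.state()['eef_pos'],telemetry.state()['wrist_force'])"
```

```text
slide [ 0.0038 -0.001   0.001 ] turn [-0.002   0.0028 -0.0007]
[557.5856826  154.74457611  43.49321657] [-0.02960111 -0.91006043 -2.31667284]
```

View pics/w3.png

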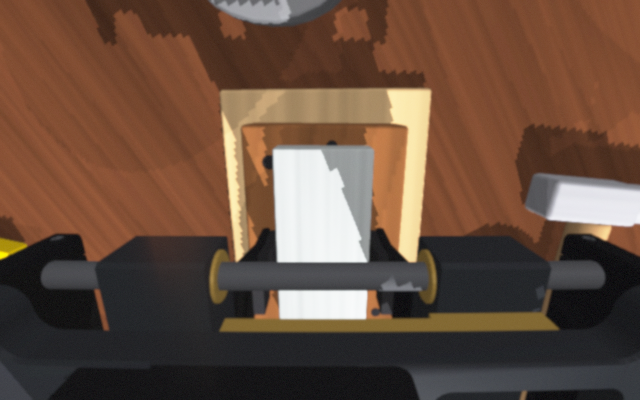

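The view shows the plate at columns 275–372 with its far edge at about row 150. The block's edges are at columns 243–407 and row 125, so the plate is nearly centred. I'll measure it before releasing.

```bash
python3 - <<'E'
from h import *
s=snapshot('wrist');im=np.array(s['image']);h=cv2.cvtColor(im,cv2.COLOR_RGB2HSV).astype(int)
O=np.array(telemetry.state()['orientation']);S=h[:,:,1];V=h[:,:,2]
for r in (170,185,200):
    pl=np.flatnonzero(S[r,262:390]<40)+262; bl=np.flatnonzero(S[r,236:412]>125)+236
    a=plane(s,[(pl[0]-.5,r),(pl[-1]+.5,r)],55.5)@O;b=plane(s,[(bl[0]-.5,r),(bl[-1]+.5,r)],39)@O
    print(r,pl[[0,-1]],bl[[0,-1]],a[:,1].round(1),b[:,1].round(1),'off y',(a[:,1].mean()-b[:,1].mean()).round(1))
for c in (290,310,360):
    print(c,[(r,S[r,c],V[r,c]) for r in range(120,156,2)])
E
```

```text
170 [273 372] [244 404] [374.1 423.7] [355.4 444.1] off y -0.8
185 [274 371] [245 402] [374.3 423.6] [355.4 443.6] off y -0.6
200 [274 371] [246 401] [374.  423.9] [355.3 443.7] off y -0.6
290 [(120, np.int64(101), np.int64(162)), (122, np.int64(109), np.int64(148)), (124, np.int64(147), np.int64(116)), (126, np.int64(155), np.int64(125)), (128, np.int64(153), np.int64(122)), (130, np.int64(156), np.int64(119)), (132, np.int64(152), np.int64(121)), (134, np.int64(155), np.int64(120)), (136, np.int64(150), np.int64(121)), (138, np.int64(153), np.int64(120)), (140, np.int64(152), np.int64(121)), (142, np.int64(150), np.int64(122)), (144, np.int64(100), np.int64(123)), (146, np.int64(10), np.int64(134)), (148, np.int64(6), np.int64(160)), (150, np.int64(4), np.int64(231)), (152, np.int64(3), np.int64(244)), (154, np.int64(3), np.int64(244))]
310 [(120, np.int64(97), np.int64(176)), (122, np.int64(110), np.int64(155)), (124, np.int64(139), np.int64(112)), (126, np.int64(151), np.int64(108)), (128, np.int64(153), np.int64(107)), (130, np.int64(153), np.int64(105)), (132, np.int64(147), np
[... 372 characters left out ...]
), (154, np.int64(4), np.int64(240))]
360 [(120, np.int64(100), np.int64(169)), (122, np.int64(104), np.int64(155)), (124, np.int64(141), np.int64(114)), (126, np.int64(151), np.int64(123)), (128, np.int64(148), np.int64(121)), (130, np.int64(153), np.int64(117)), (132, np.int64(152), np.int64(116)), (134, np.int64(155), np.int64(115)), (136, np.int64(146), np.int64(117)), (138, np.int64(150), np.int64(117)), (140, np.int64(150), np.int64(117)), (142, np.int64(153), np.int64(117)), (144, np.int64(117), np.int64(118)), (146, np.int64(16), np.int64(131)), (148, np.int64(9), np.int64(149)), (150, np.int64(10), np.int64(161)), (152, np.int64(6), np.int64(159)), (154, np.int64(8), np.int64(158))]
```

```bash
python3 - <<'E'
from h import *
s=snapshot('wrist');O=np.array(telemetry.state()['orientation'])
print((plane(s,[(310,123.3)],39)@O)[0,0]-(plane(s,[(310,149.2)],55.5)@O)[0,0],(plane(s,[(310,123.3)],39)@O)[0,0]-(plane(s,[(310,144.3)],39.5)@O)[0,0])
print(telemetry.state()['eef_pos'],telemetry.state()['wrist_force'])
E
```

```text
11.627695337551529 10.960234786209526
[557.60545186 154.81197449  43.5191371 ] [ 0.5037017   0.91416949 -2.38588969]
```

>>> arm_command:
  slide:
    - [0.003, 0.002, 0]
    - [0.006, 0.003, 0]
    - [0.006, 0.003, 0.001]
    - [0.006, 0.003, 0.002]
    - [0.006, 0.003, 0.002]
  turn:
    - [0, 0, 0]
    - [0, 0, 0]
    - [0, 0, 0]
    - [0, 0, 0]
    - [0, 0, 0]
  fingers: [120, 120, 120, 120, 120]

```text
time_s: 7.7
eef_pos: [558.9, 155.6, 43.3]
orientation: [[0.512, 0.859, -0.002], [0.859, -0.512, -0.001], [-0.002, -0.001, -1.0]]
wrist_force: [-0.1, 0.5, -0.3]
finger_gap: 49.8
grip_force: 10.0
```

>>> arm_command:
  slide:
    - [0, 0, 0]
    - [0, 0, 0]
    - [0, 0, 0]
    - [0, 0, 0]
    - [0, 0, 0]
  turn:
    - [0, 0, 0]
    - [0, 0, 0]
    - [0, 0, 0]
    - [0, 0, 0]
    - [0, 0, 0]
  fingers: [105, 95, 85, 75, 60]

```text
time_s: 8.2
eef_pos: [558.8, 155.5, 43.1]
orientation: [[0.512, 0.859, -0.002], [0.859, -0.512, -0.001], [-0.002, -0.002, -1.0]]
wrist_force: [-0.3, 0.6, 0.1]
finger_gap: 62.7
grip_force: 0.0
```

>>> arm_command:
  slide:
    - [0, 0, -0.03]
    - [0, 0, -0.12]
    - [0, 0, -0.3]
    - [0, 0, -0.5]
    - [0, 0, -0.65]
  turn:
    - [0, 0, 0]
    - [0, 0, 0]
    - [0, 0, 0]
    - [0, 0, 0]
    - [0, 0, 0]
  fingers: [50, 40, 40, 40, 40]

```text
time_s: 8.7
eef_pos: [559.8, 155.7, 176.1]
orientation: [[0.513, 0.859, -0.0], [0.859, -0.513, -0.0], [-0.0, 0.0, -1.0]]
wrist_force: [0.3, -0.2, 0.7]
finger_gap: 73.1
grip_force: 0.0
```

>>> arm_command:
  slide:
    - [-0.2, 0, 0]
    - [-0.3, 0, 0]
    - [-0.3, 0, 0]
    - [-0.3, 0, 0]
    - [-0.3, 0, 0]
  turn:
    - [0, 0, 0]
    - [0, 0, 0]
    - [0, 0, 0]
    - [0, 0, 0]
    - [0, 0, 0]
  fingers: [40, 40, 40, 40, 40]

```text
time_s: 9.2
eef_pos: [528.6, 105.4, 173.4]
orientation: [[0.511, 0.859, -0.002], [0.859, -0.511, -0.001], [-0.002, -0.002, -1.0]]
wrist_force: [0.7, -1.2, 0.6]
finger_gap: 73.3
grip_force: 0.0
```

```bash
python3 - <<'E'
from h import *
s=snapshot('wrist');save(s,'w4.png');s=snapshot('side');cv2.imwrite('pics/s4.png',cv2.resize(np.array(s['image'])[180:290,150:350,::-1],None,fx=4,fy=4))
E
```

```text
(no output)
```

View pics/w4.png

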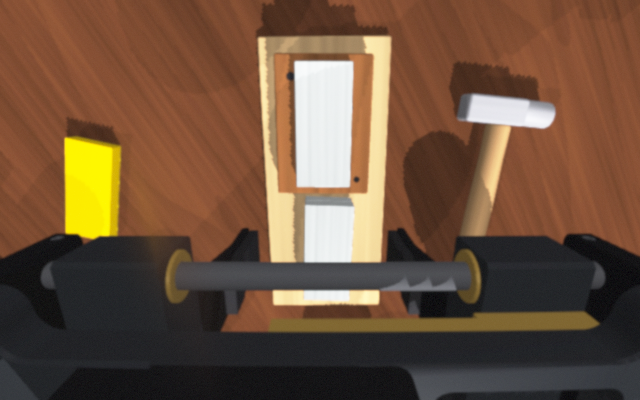

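View pics/s4.png

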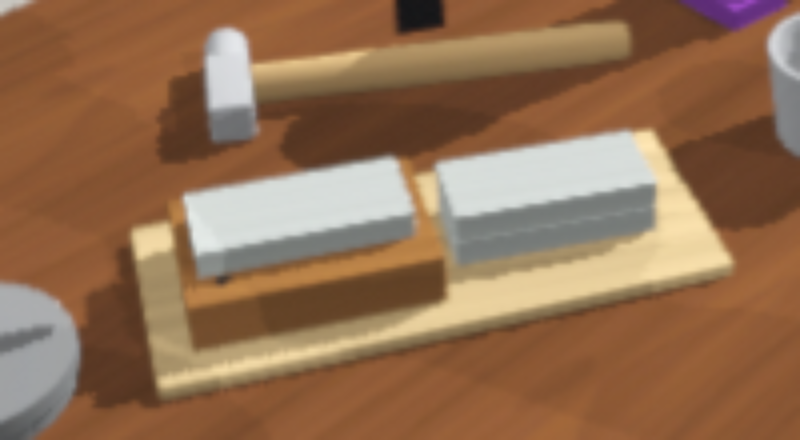

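The plate lies flat on the block: columns 294–353 within 275–372, rows 61–188 within 53–192. The two lower plates are still stacked. One numeric check follows.

```bash
python3 - <<'E'
from h import *
s=snapshot('wrist');im=np.array(s['image']);h=cv2.cvtColor(im,cv2.COLOR_RGB2HSV);S=h[:,:,1].astype(int);V=h[:,:,2]
def comp(m,p):
    l=cv2.connectedComponents(m.astype(np.uint8))[1];c=(l==l[p[1],p[0]]).astype(np.uint8)
    k=max(cv2.findContours(c,0,2)[0],key=cv2.contourArea);return k[:,0]
m=np.zeros(S.shape,bool);m[40:197,268:380]=1
pl=comp(m&(S<40)&(V>190),(325,120));bl=comp(m&(S>128),(283,120))
O=np.array(telemetry.state()['orientation'])
P=rect(plane(s,pl,55));B=rect(plane(s,bl,39));print(P,B,((P[0]-B[0])@O[:2,:2]).round(1))
E
```

```text
(array([559.1, 156.4]), array([ 49.8, 109. ]), 59.0) (array([558.3, 156.1]), array([ 88.8, 128.1]), 59.1) [0.7 0.5]
```

Centred to within 1 mm and 0.1°, so I'm handing the job in.

```bash
python3 -c "
from h import *
print(job_done())"
```

```text
the job is handed in; nothing more can be done
None
```

The top plate was slid across flat onto the drilling block and measures within about 1 mm and 0.1° of centred and aligned; the two lower plates look undisturbed in the side pictures, and the job is handed in after about 10 s of robot time.

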